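# Set the fume extractor to speed four and start it

### The job

Get the solder-fume extractor running at speed four: with a fingertip, and without gripping anything, push the pointer lever of its rotary speed selector gently clockwise, click by click, from where it stands until it rests at the fourth dot after the off bar, never going past that dot. Then press the round start button on the small separate switch box fully down with a fingertip and let it come back up. Leave everything else on the bench where it is.

Things in the scene. Friction and masses are not known exactly. Their poses are not given: they have to be found in the camera images.
- ctrl: Grey extractor control box, 180 (x) x 150 (y) mm, flat top 60 mm above the bench, fixed, turned up to 0.4 rad; origin under its centre, x to its rear, y to its left, z up. On top a raised black round dial, 69 mm radius, with seven white marks at 61 mm radius, 30 degrees apart: a bar (off) at +y, then clockwise from above six dots of growing size (speeds 1 to 6), third at +x, sixth at -y.
- selector_axis (a point): Centre of the dial on its top face, on the selector's axis, 64 mm above the bench; axes as the control box.
- selector (a joint): Selector angle, rad, growing clockwise from above: 0 with the lever at the off bar, 0.524 (30 degrees) a click, 2.094 at the fourth dot; end stops just outside 0 and 3.142. It starts at off, speed 1 or speed 2. A detent pulls it to the nearest mark: pushed past half way between two marks it jumps to the next. A click needs about 0.13 N m (3 N at 42 mm radius).
- selector_tip (a point): Outer end of the selector's lever, on its top: one grey pointer arm with a white line on top, 12 mm wide, reaching 53 mm out from the axis, underside 8 mm and top 32 mm above the dial, on a round hub of 17 mm radius. A push on the side of the arm turns it. The frame turns with the lever, y pointing outwards along it.
- start_top (a point): Centre of the top of the start button: a grey round cap of 17 mm radius in a black housing on a grey switch box (80 x 80 x 40 mm, fixed), left or right of the control box. z up; it is pressed straight down.
- start (a joint): Travel of the start button, m: 0 up, 0.006 fully down (about 5 N); a spring lifts it again.
- sponge_tin: Round steel tin with a cork-coloured pad, 80 mm wide, 34 mm tall, loose on the bench on the other side of the control box from the switch box; origin under its centre. To be left alone.
- spool: Small aluminium solder spool, 40 mm wide, 28 mm tall, loose on the control box; origin under its centre. To be left alone.
- screwdriver: Loose screwdriver, 180 mm, behind on the left. To be left alone.
- pliers: Loose pliers with blue handles, 160 mm, behind on the right. To be left alone.
- battery_holder: Loose battery holder, 62 x 32 x 16 mm, behind the control box. To be left alone.
- board: Loose green circuit board, 70 x 50 mm, front left. To be left alone.
- brush: Loose brush, 160 mm, front right. To be left alone.

How it is judged:
By the outcome, as a careful person would: the job done as asked, in the order asked, and still so for the second after the job is handed in, with the robot touching nothing.
It also fails if it takes over 50 s, if anything falls off the work surface, if the arm or the gripper's body presses on something with over 40 N, if the wrist force passes 120 N, or if a joint passes its speed limit or range.

### The arm

A 6-joint arm with a two-finger parallel gripper is mounted at the origin on the work surface. World frame = base frame: x ahead of the robot, y to its left, z up, the work surface at z = 0. Lengths are in m, angles in rad, forces in N, time in s.
With the tool pointing down it reaches from about 0.425 to 0.95 m from the base axis. Payload 3.5 kg.
Tool frame: the origin (TCP) lies at the very end of the fingers, on their centre line; the grasp point (between the pads) lies ctrl.tcp_to_grasp behind it (ctrl.tcp_to_grasp is the distance from the TCP to the grasp point, in m); z points along the fingers, y is the line along which they close (so a half turn about z gives the same grasp; the last joint's range is limited). The gripper opens to 85 mm and grips with 20 to 120 N. Pads are 22 mm wide; open, the fingers measure 114 mm over their backs; the gripper's body (76 mm by 85 mm) begins 54 mm behind the grasp point. The pads swing forward as they close: fully open they stand 13 mm farther back than shut.
Start: joints at [-1.493, 0.286, 1.577, -0, 1.279, -0.15], TCP at [0.152, -0.658, 0.231] pointing down, gripper open.
Joint ranges: [-2.77, 2.77], [-0.9, 2.22], [0.21, 2.48], [-1.53, 4.67], [0.24, 2.81], [-2.84, 2.84]. Speed limits (rad/s): [2.79, 2.79, 3.14, 3.14, 3.14, 3.14].

### API

Orientations are given as a unit quaternion [x, y, z, w].
In Python, from plant import ctrl gives the robot as it stands.
- The arm moves only by the shell command python3 -m inch 'ROWS' [FORCE]. ROWS is JSON, a list of rows, each an object with "slide": the shift along the tool's x, y, z in cm, a list of three; "turn": the turn about the tool's z in rad; "grip": the finger opening in cm, from 0 to 8.54. A call has 1 to 20 rows; each row is the pose to reach, as a shift and turn from the pose commanded when the call began, along the tool's axes at that moment; what a row does not reach only later rows make up. A row lasts 1/10 s, in which the tool goes at most 50 mm and 8.59 degrees, less where a joint would pass 70% of its speed; a pose out of reach is approached as far as the arm can. A call with a gripper value outside its range is refused whole. The fingers move at their own pace and stop on an object; FORCE is the grip in N (left out, the last holds). Time passes only in rows, so rows that repeat a pose let the fingers close. It gives the time, the measured TCP pose, the force, the opening and the grip force at its end, in the units of the state.
- ctrl.get_state(): the state, without advancing time (a new reading comes with each control period).
- ctrl.read_camera(name): name is "scene" or "top" or "wrist"; returns (picture, depth): 480x640x3 uint8, red, green, blue; 480x640 float32, m along the optical axis (not along the pixel's ray), 0 where there is no reading.
- ctrl.camera_info(name): a dict with "K" (3x3 intrinsics, pixels), "camera_from_world" (4x4, takes a point from world to camera coordinates); the wrist camera has in their place "T_tool_cam" (4x4, takes a point from camera to tool coordinates, whose origin is the TCP and whose axes are the flange's). Camera axes: x right, y down, z forward; pixel columns grow to the right and rows downward; lengths in m; the calibration is good to about 2 mm. A picture is of the moment at which its call begins: read the wrist's pose just before it. camera_info takes no time and is no camera call.
- ctrl.sign_off(): hands the job in; it is judged then, once.
The state is a dict: "time": time; "qpos": joint angles; "dq": joint speeds; "joint_efforts": joint torques, N m; "eef_pos": TCP position; "tcp_rot": TCP orientation; "contact_force": force on the tool from outside, world axes, zero at the start; "wrist_torque": the same for the moment, N m; "opening": opening from 0.0 (shut) to 1.0 (fully open); "finger_force": force on a finger pad.
Only numpy, scipy, OpenCV 4.12 (cv2) and the standard library are available. Lean on these libraries where they do the work, as an engineer would, in place of code of your own. Each camera call takes 0.05 s, during which the arm holds its last target. There are 200 camera calls.

## Working session

There is one attempt and no reset: what is moved stays moved. The work goes in short steps, Python scripts to look and compute and a shell command to move; the robot and the scene stay as the last step left them, time stands still between calls to the robot, and variables do not carry over. Pictures are saved under pics/ and viewed, at most 10 in all, crops included, and the job is handed in when it is done.

```bash
mkdir -p pics; ls
cat > h.py <<'E'
import numpy as np,cv2
from plant import ctrl
def cam(n):
    p,d=ctrl.read_camera(n); np.savez(f'{n}.npz',p=p,d=d); return p,d
def world(n,u,v,d=None,z=None):
    i=ctrl.camera_info(n);K=np.array(i["K"]);T=np.linalg.inv(np.array(i["camera_from_world"]))
    r=np.linalg.inv(K)@np.array([u,v,1.]);
    if z is not None: R=T[:3,:3]@r; d=(z-T[2,3])/R[2]
    return T[:3,:3]@(r*d)+T[:3,3]
E
python3 - <<'E'
from h import *
s=ctrl.get_state();print({k:s[k] for k in("time","eef_pos","tcp_rot","opening","contact_force")},ctrl.tcp_to_grasp)
for n in("top","scene"):
    p,d=cam(n);cv2.imwrite(f'pics/{n}0.png',p[:,:,::-1])
E
```

```text
pics
{'time': 0.0, 'eef_pos': array([ 0.15241308, -0.65689924,  0.22991505]), 'tcp_rot': array([ 9.93519758e-01,  1.13653339e-01,  4.21223713e-05, -1.18633807e-03]), 'opening': 0.999581049524412, 'contact_force': array([0.83084548, 0.37960078, 0.05979136])} 0.0187
```

View pics/top0.png

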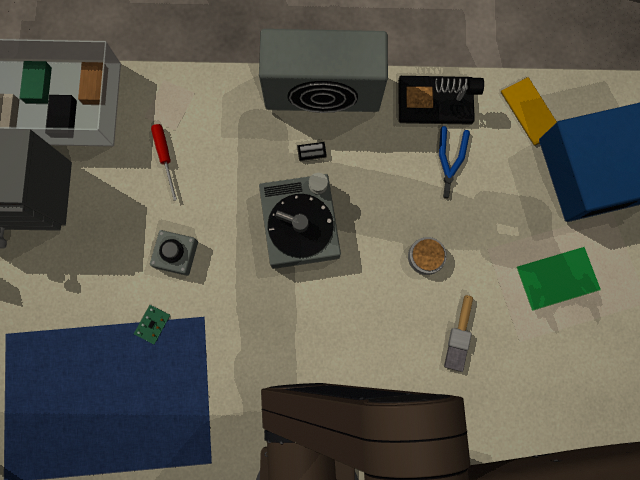

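The top view shows the control box at about (302,220) with the spool at its rear right (318,183). The switch box is on the left at (173,251) and the tin on the right at (428,255). The lever points left, slightly to the rear. I'll enlarge it.

Run:
```python
from h import *
p=np.load('top.npz')['p'];d=np.load('top.npz')['d']
a=cv2.resize(p[165:280,250:355],None,fx=5,fy=5,interpolation=cv2.INTER_CUBIC)
b=cv2.resize(p[220:285,145:205],None,fx=4,fy=4,interpolation=cv2.INTER_CUBIC)
o=np.zeros((575,780,3),np.uint8);o[:,:525]=a;o[:260,535:775]=b
cv2.imwrite('pics/crop.png',o[:,:,::-1])
for u,v in((302,245),(318,183),(172,250),(428,255),(300,222)):print(u,v,world('top',u,v,d[v,u]))
```

```text
302 245 [0.50620165 0.01803768 0.063112  ]
318 183 [ 0.63427554 -0.01342218  0.08587146]
172 250 [0.49212424 0.28845295 0.05999682]
428 255 [ 0.49417519 -0.25104197  0.03204221]
300 222 [0.54752967 0.02221455 0.09794224]
```

View pics/crop.png

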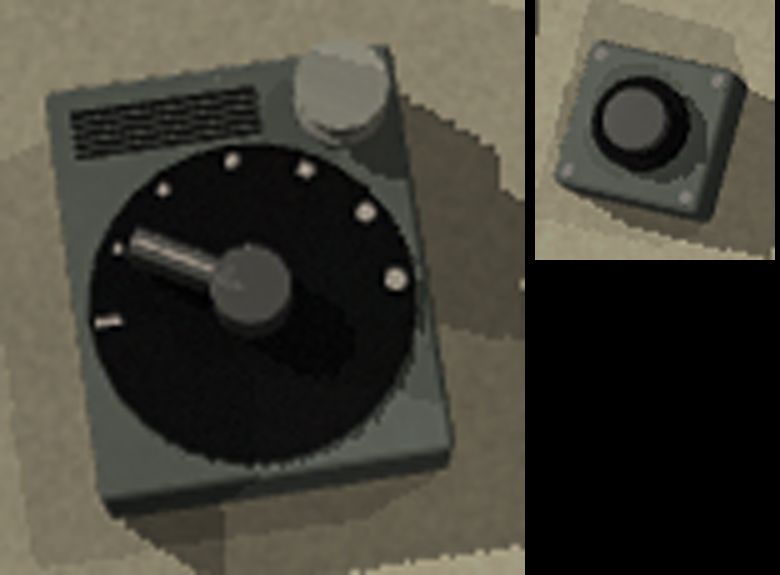

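The lever is at dot 1 (crop 118,248). Dots 2, 3 and 4 are at (163,189), (232,160) and (306,169), and the spool at (340,92) is just beyond dot 4. The button cap is at crop (635,118).

Run:
```python
from h import *
from scipy.optimize import least_squares
px=np.array([(107,321),(118,248),(163,189),(232,160),(306,169),(366,211),(396,279)])
W=np.array([world('top',250+(u-2)/5,165+(v-2)/5,z=.0645)[:2] for u,v in px])
th=np.arange(7)*np.pi/6
f=lambda q:(q[:2]+.061*np.c_[np.cos(q[2]+np.pi/2-th),np.sin(q[2]+np.pi/2-th)]-W).ravel()
r=least_squares(f,[.54,.02,0]);print(r.x,np.abs(r.fun).max())
c=r.x[:2];print('dots',W)
t=world('top',250+(135)/5,165+238/5,z=.096)[:2];print('tip',t-c,np.hypot(*(t-c)), 'sel',r.x[2]+np.pi/2-np.arctan2(*(t-c)[::-1]))
print('spool',world('top',250+338/5,165+82/5,z=.088))
print('btn',world('top',145+(633-535)/4,220+116/4,z=.065))
d=np.load('top.npz')['d'];print(d.shape)
for u,v in((169,249),(170,248),(157,261),(183,267)):print(world('top',u,v,d[v,u]))
s=ctrl.get_state();from scipy.spatial.transform import Rotation as R
print(R.from_quat(s['tcp_rot']).as_matrix().round(4))
q=R.from_quat(s['tcp_rot'])
i=ctrl.camera_info('wrist');print(np.array(i['T_tool_cam']).round(3))
```

```text
[0.54953874 0.02288826 0.16323452] 0.00045313232364725675
dots [[ 0.53944512  0.0835305 ]
 [ 0.57089095  0.07981155]
 [ 0.59677223  0.06154305]
 [ 0.60989247  0.03267761]
 [ 0.60646708  0.00129258]
 [ 0.58857682 -0.02433149]
 [ 0.55935535 -0.03730964]]
tip [0.01742662 0.04690922] 0.050041604558672535 sel 0.5189303163170074
spool [ 0.63710394 -0.01253386  0.088     ]
btn [0.49329782 0.29252858 0.065     ]
(480, 640)
[0.49390796 0.2944653  0.06136513]
[0.49599149 0.29243758 0.06170128]
[0.47149164 0.32330842 0.04038844]
[0.45937588 0.26773661 0.04148112]
[[ 9.742e-01  2.258e-01 -1.000e-04]
 [ 2.258e-01 -9.742e-01  2.200e-03]
 [ 3.000e-04 -2.100e-03 -1.000e+00]]
[[ 0.    -0.963 -0.271  0.069]
 [ 1.     0.    -0.     0.   ]
 [ 0.    -0.271  0.963 -0.143]
 [ 0.     0.     0.     1.   ]]
```

```bash
python3 -m inch '[{"slide":[35.8,-18.1,0],"turn":-0.98,"grip":0},{"slide":[35.8,-18.1,0],"turn":-0.98,"grip":0},{"slide":[35.8,-18.1,0],"turn":-0.98,"grip":0},{"slide":[35.8,-18.1,0],"turn":-0.98,"grip":0},{"slide":[35.8,-18.1,0],"turn":-0.98,"grip":0},{"slide":[35.8,-18.1,0],"turn":-0.98,"grip":0},{"slide":[35.8,-18.1,0],"turn":-0.98,"grip":0},{"slide":[35.8,-18.1,0],"turn":-0.98,"grip":0},{"slide":[53.5,-63.2,5],"turn":-0.98,"grip":0},{"slide":[53.5,-63.2,5],"turn":-0.98,"grip":0},{"slide":[53.5,-63.2,5],"turn":-0.98,"grip":0},{"slide":[53.5,-63.2,5],"turn":-0.98,"grip":0},{"slide":[53.5,-63.2,5],"turn":-0.98,"grip":0},{"slide":[53.5,-63.2,5],"turn":-0.98,"grip":0},{"slide":[53.5,-63.2,5],"turn":-0.98,"grip":0},{"slide":[53.5,-63.2,5],"turn":-0.98,"grip":0},{"slide":[53.5,-63.2,5],"turn":-0.98,"grip":0},{"slide":[53.5,-63.2,5],"turn":-0.98,"grip":0},{"slide":[53.5,-63.2,5],"turn":-0.98,"grip":0},{"slide":[53.5,-63.2,5],"turn":-0.98,"grip":0}]' 40
cat > plan.py <<'E'
from h import *
from scipy.spatial.transform import Rotation as R
s=ctrl.get_state();p=s['eef_pos'];M=R.from_quat(s['tcp_rot']).as_matrix()
print(s['time'],p,'yaw',np.arctan2(M[1,0],M[0,0]),s['opening'],s['contact_force'],s['qpos'].round(2))
c=np.array([.5495,.0229]);yaw=.163
def centre(th,gap=0,rc=.040,hx=.011,hy=.0145):
    a=yaw+np.pi/2-th;u=np.array([np.cos(a),np.sin(a)]);n=np.array([-u[1],u[0]])
    X,Y=M[:2,0],M[:2,1]
    h=hx*abs(X@n)+hy*abs(Y@n)
    k=np.tanh(5*X@n)*hx*(X@u)+np.tanh(5*Y@n)*hy*(Y@u)  # centre minus contact corner, along u
    return c+(rc+k)*u+(.006+h+gap)*n
def slide(xy,z): return (M.T@(np.r_[xy,z]-p)*100).round(2)
E
python3 - <<'E'
from plan import *
print('above',slide(centre(.524,.012),.13),'down',slide(centre(.524,.012),.078))
for t in np.arange(.5,2.1,.1): print(round(t,2),slide(centre(t),.078),centre(t).round(4))
p_,d=cam('wrist');cv2.imwrite('pics/w1.png',p_[:,:,::-1])
E
```

```text
time: 2.1
eef_pos: [0.5305, 0.0796, 0.1807]
tcp_rot: [0.822, 0.569, -0.001, -0.0]
contact_force: [0.5, -0.9, -0.1]
opening: -0.002
finger_force: 0.0
2.1 [0.53045934 0.07960611 0.18072032] yaw 1.2100614815700999 -0.0017522870667399737 [ 0.51821898 -0.94960572 -0.06760874] [-0.04  0.03  1.96 -0.    1.15  0.32]
above [-0.63  0.54  5.07] down [-0.62  0.54 10.27]
0.5 [-0.77  1.63 10.27] [0.5428 0.0666]
0.6 [-0.19  2.   10.27] [0.5484 0.0708]
0.7 [ 0.2   2.4  10.27] [0.5535 0.073 ]
0.8 [ 0.36  2.82 10.27] [0.558 0.073]
0.9 [ 0.37  3.24 10.27] [0.5619 0.0716]
1.0 [ 0.29  3.64 10.27] [0.5654 0.0694]
1.1 [ 0.15  4.02 10.27] [0.5684 0.0668]
1.2 [-0.03  4.38 10.27] [0.5712 0.0638]
1.3 [-0.25  4.72 10.27] [0.5736 0.0606]
1.4 [-0.5   5.04 10.27] [0.5757 0.0571]
1.5 [-0.78  5.33 10.27] [0.5774 0.0534]
1.6 [-1.09  5.6  10.27] [0.5789 0.0496]
1.7 [-1.41  5.86 10.27] [0.5802 0.0457]
1.8 [-1.75  6.14 10.27] [0.5816 0.0416]
1.9 [-2.09  6.51 10.27] [0.5838 0.037 ]
2.0 [-2.47  7.07 10.27] [0.5878 0.0314]
```

View pics/w1.png

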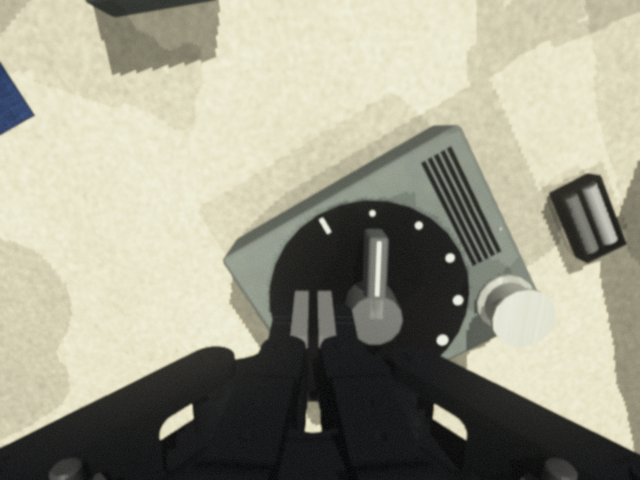

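The wrist view shows the shut fingertips at (313,320), to the left of the lever (376,260), which is at dot 1. The approach side is clear. I'll descend beside the lever and push the first click.

```bash
python3 -m inch '[{"slide":[-0.4,0,5],"turn":0,"grip":0},{"slide":[-0.4,0,8],"turn":0,"grip":0},{"slide":[-0.4,0,10.2],"turn":0,"grip":0},{"slide":[-0.4,0,10.2],"turn":0,"grip":0},{"slide":[-0.4,0.6,10.2],"turn":0,"grip":0},{"slide":[-0.4,1.0,10.2],"turn":0,"grip":0},{"slide":[-0.3,1.4,10.2],"turn":0,"grip":0},{"slide":[-0.2,1.8,10.2],"turn":0,"grip":0},{"slide":[0,2.1,10.2],"turn":0,"grip":0},{"slide":[0,2.4,10.2],"turn":0,"grip":0},{"slide":[0.1,2.6,10.2],"turn":0,"grip":0},{"slide":[0.1,2.6,10.2],"turn":0,"grip":0}]'
cat > look.py <<'E'
import sys
from plan import *
p_,d=cam('top');a=cv2.resize(p_[165:280,250:355],None,fx=5,fy=5,interpolation=cv2.INTER_CUBIC)
w,_=cam('wrist');w=cv2.resize(w[100:400,200:560],None,fx=.75,fy=.75)
o=np.zeros((575,800,3),np.uint8);o[:,:525]=a;o[:225,528:798]=w
cv2.imwrite(f'pics/{sys.argv[1]}.png',o[:,:,::-1])
E
python3 look.py l1
```

```text
time: 3.35
eef_pos: [0.5556, 0.0707, 0.0791]
tcp_rot: [0.823, 0.568, -0.0, -0.0]
contact_force: [-2.2, -0.7, 0.2]
opening: 0.005
finger_force: 0.9
3.35 [0.55559333 0.07069265 0.07913633] yaw 1.2080497054832073 0.0049688222557308665 [-2.2352515  -0.67916875  0.2023209 ] [-0.05  0.21  1.97 -0.    0.96  0.31]
```

View pics/l1.png

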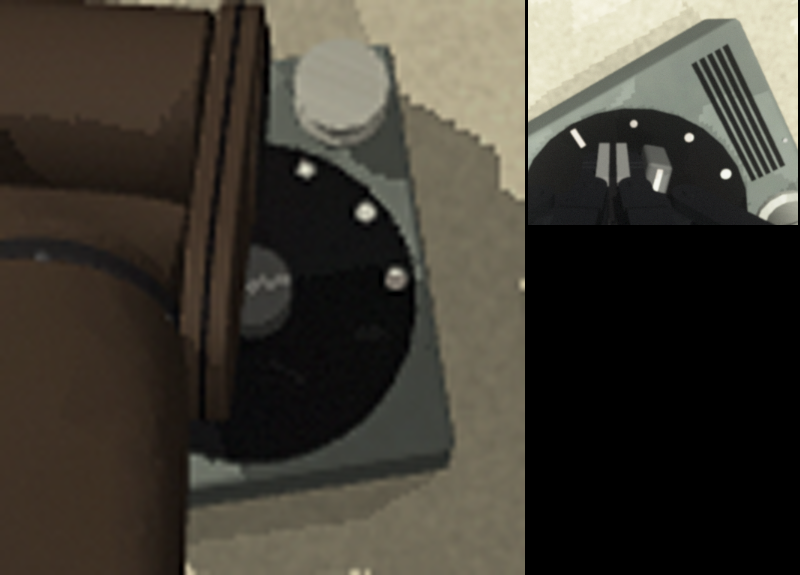

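The wrist view shows the finger touching the lever between dots 1 and 2, with about 3 N on it, so it hasn't clicked yet. The arm blocks the top view. I'll push on in small steps.

```bash
python3 -m inch '[{"slide":[0,0.2,0],"turn":0,"grip":0},{"slide":[0,0.4,0],"turn":0,"grip":0},{"slide":[0,0.4,0],"turn":0,"grip":0}]'
python3 -m inch '[{"slide":[0,0.2,0],"turn":0,"grip":0},{"slide":[0,0.4,0],"turn":0,"grip":0},{"slide":[0,0.4,0],"turn":0,"grip":0}]'
python3 - <<'E'
from plan import *
w,_=cam('wrist');cv2.imwrite('pics/w3.png',w[100:400,200:560,::-1])
E
```

```text
time: 3.75
eef_pos: [0.5604, 0.069, 0.0797]
tcp_rot: [0.823, 0.568, 0.001, 0.001]
contact_force: [0.9, -0.7, 0.5]
opening: 0.002
finger_force: 0.0
time: 4.05
eef_pos: [0.5636, 0.0677, 0.0795]
tcp_rot: [0.823, 0.568, 0.0, 0.0]
contact_force: [-0.2, 0.5, -0.9]
opening: -0.001
finger_force: 0.0
4.05 [0.5635776  0.0676618  0.07948974] yaw 1.2076806611343416 -0.0007465195074616414 [-0.16154633  0.48891154 -0.9378419 ] [-0.06  0.23  1.95 -0.    0.96  0.3 ]
```

View pics/w3.png

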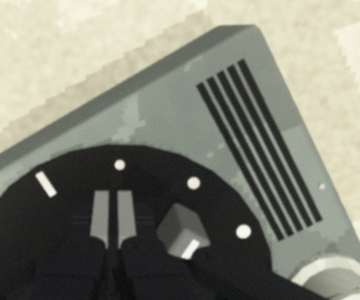

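It has clicked to dot 2: the lever end at (183,215) points at the dot at (194,183), and the finger is free. Now I'll push towards dot 3.

```bash
python3 -m inch '[{"slide":[0.1,0.4,0],"turn":0,"grip":0},{"slide":[0,0.65,0],"turn":0,"grip":0},{"slide":[-0.1,0.9,0],"turn":0,"grip":0},{"slide":[-0.2,1.05,0],"turn":0,"grip":0},{"slide":[-0.3,1.2,0],"turn":0,"grip":0},{"slide":[-0.3,1.2,0],"turn":0,"grip":0}]'
python3 -m inch '[{"slide":[-0.1,0.16,0],"turn":0,"grip":0},{"slide":[-0.1,0.16,0],"turn":0,"grip":0}]'
python3 -m inch '[{"slide":[-0.1,0.16,0],"turn":0,"grip":0},{"slide":[-0.1,0.16,0],"turn":0,"grip":0}]'
```

```text
time: 4.7
eef_pos: [0.5734, 0.061, 0.0794]
tcp_rot: [0.823, 0.568, 0.0, -0.0]
contact_force: [-0.2, 4.3, 0.1]
opening: -0.001
finger_force: 1.4
time: 4.9
eef_pos: [0.5747, 0.0591, 0.0794]
tcp_rot: [0.823, 0.568, 0.0, 0.0]
contact_force: [0.9, 2.9, 0.5]
opening: -0.002
finger_force: 1.1
time: 5.1
eef_pos: [0.5757, 0.0569, 0.0794]
tcp_rot: [0.823, 0.568, -0.0, 0.001]
contact_force: [0.6, -0.1, -0.1]
opening: 0.0
finger_force: 0.0
```

The force fell to zero, so it has clicked to dot 3. Now the last click, more slowly.

```bash
python3 -m inch '[{"slide":[-0.3,0.28,0],"turn":0,"grip":0},{"slide":[-0.6,0.56,0],"turn":0,"grip":0},{"slide":[-0.8,0.7,0],"turn":0,"grip":0},{"slide":[-1.0,0.85,0],"turn":0,"grip":0},{"slide":[-1.0,0.85,0],"turn":0,"grip":0}]'
python3 - <<'E'
from plan import *
w,_=cam('wrist');cv2.imwrite('pics/w4.png',w[100:400,200:560,::-1])
E
```

```text
time: 5.6
eef_pos: [0.5799, 0.0453, 0.0793]
tcp_rot: [0.823, 0.568, 0.0, -0.0]
contact_force: [1.2, 2.1, 0.9]
opening: -0.002
finger_force: 0.8
5.6 [0.57990681 0.04531878 0.07931634] yaw 1.207152629610063 -0.002013901062472354 [1.21321471 2.12692871 0.9240462 ] [-0.1   0.26  1.92  0.    0.97  0.27]
```

View pics/w4.png

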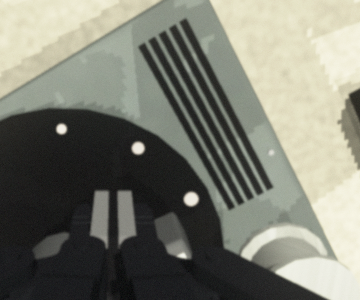

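The visible dots, 1 to 3, are at (61,129), (138,148) and (192,199). The lever end at (178,230) is at dot 3, with the finger in contact at about 2 N. I'll carry on in 2 mm steps and check the force after each.

```bash
python3 -m inch '[{"slide":[-0.18,0.1,0],"turn":0,"grip":0},{"slide":[-0.36,0.2,0],"turn":0,"grip":0},{"slide":[-0.36,0.2,0],"turn":0,"grip":0}]' | egrep 'pos|force'
python3 -m inch '[{"slide":[-0.18,0.1,0],"turn":0,"grip":0},{"slide":[-0.18,0.1,0],"turn":0,"grip":0}]'| egrep 'pos|force'
```

```text
eef_pos: [0.5807, 0.0416, 0.0794]
contact_force: [0.1, 4.2, 0.5]
finger_force: 1.9
eef_pos: [0.581, 0.0386, 0.0794]
contact_force: [0.1, 0.6, -0.5]
finger_force: 0.4
```

```bash
python3 -m inch '[{"slide":[0,0,0],"turn":0,"grip":0}]' | egrep 'pos|force'
python3 - <<'E'
from plan import *
w,_=cam('wrist');cv2.imwrite('pics/w5.png',cv2.resize(w[200:400,240:560,::-1],None,fx=2,fy=2))
E
```

```text
eef_pos: [0.5807, 0.0385, 0.0793]
contact_force: [-0.2, -0.3, 0.3]
finger_force: 0.1
6.25 [0.58070674 0.03845864 0.07932809] yaw 1.2081337996944843 0.000956721616305339 [-0.23454196 -0.30144417  0.28410763] [-0.11  0.26  1.91 -0.    0.97  0.26]
```

View pics/w5.png

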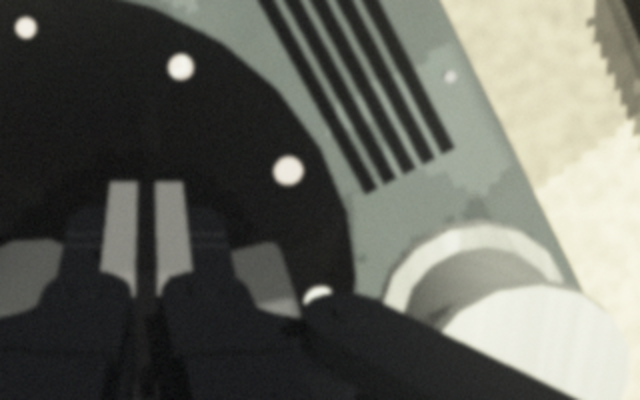

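The contact has gone and the lever end at (280,300) looks to be by dot 4 (320,293). I'll back off, lift, move over to above the button, and check from the top camera.

```bash
python3 -m inch '[{"slide":[0.8,-0.2,0],"turn":0,"grip":0},{"slide":[0.8,-0.2,-4],"turn":0,"grip":0},{"slide":[0.8,-0.2,-8],"turn":0,"grip":0},{"slide":[20.6,-17.2,-8],"turn":0,"grip":0},{"slide":[20.6,-17.2,-8],"turn":0,"grip":0},{"slide":[20.6,-17.2,-8],"turn":0,"grip":0},{"slide":[20.6,-17.2,-8],"turn":0,"grip":0},{"slide":[20.6,-17.2,-8],"turn":0,"grip":0},{"slide":[20.6,-17.2,-8],"turn":0,"grip":0},{"slide":[20.6,-17.2,-8],"turn":0,"grip":0}]'
python3 look.py l2
python3 - <<'E'
from plan import *
z=np.load('top.npz');d=np.load('scene.npz')['d']
print('btn now',slide(np.array([.4935,.2925]),.065))
# button top from scene depth at start: points near expected xy
n='scene';i=ctrl.camera_info(n);K=np.array(i['K']);T=np.linalg.inv(np.array(i['camera_from_world']))
v,u=np.mgrid[:480,:640];P=(np.linalg.inv(K)@np.stack([u.ravel(),v.ravel(),np.ones(u.size)])*d.ravel()).T@T[:3,:3].T+T[:3,3]
m=(np.hypot(P[:,0]-.4935,P[:,1]-.2925)<.03)&(d.ravel()>0)
h,e=np.histogram(P[m,2],bins=np.arange(.03,.09,.004));print(dict(zip(e.round(3),h)))
zt=P[m,2].max();q=P[m&(P[:,2]>np.percentile(P[m,2],99)-.004)];print(len(q),q.mean(0),(q.min(0)+q.max(0))/2)
E
```

```text
time: 7.3
eef_pos: [0.4921, 0.2945, 0.1592]
tcp_rot: [0.822, 0.569, -0.0, 0.0]
contact_force: [0.2, -0.0, 0.3]
opening: 0.002
finger_force: 0.0
7.3 [0.4921408  0.29445477 0.15920502] yaw 1.2115810705423038 0.0018314152616762417 [ 0.21390886 -0.04579987  0.30008994] [ 0.36  0.14  1.89 -0.    1.11  0.72]
7.4 [0.49333415 0.29229282 0.15919649] yaw 1.2079892165211958 -0.0008743830238812384 [ 0.13798852  0.35554043 -0.26759748] [ 0.36  0.14  1.89 -0.    1.11  0.72]
btn now [0.03 0.   9.42]
{np.float64(0.03): np.int64(0), np.float64(0.034): np.int64(47), np.float64(0.038): np.int64(60), np.float64(0.042): np.int64(26), np.float64(0.046): np.int64(67), np.float64(0.05): np.int64(84), np.float64(0.054): np.int64(22), np.float64(0.058): np.int64(104), np.float64(0.062): np.int64(20), np.float64(0.066): np.int64(0), np.float64(0.07): np.int64(0), np.float64(0.074): np.int64(0), np.float64(0.078): np.int64(0), np.float64(0.082): np.int64(0)}
101 [0.49494597 0.29190823 0.06104891] [0.49480422 0.29239574 0.06195644]
```

View pics/l2.png

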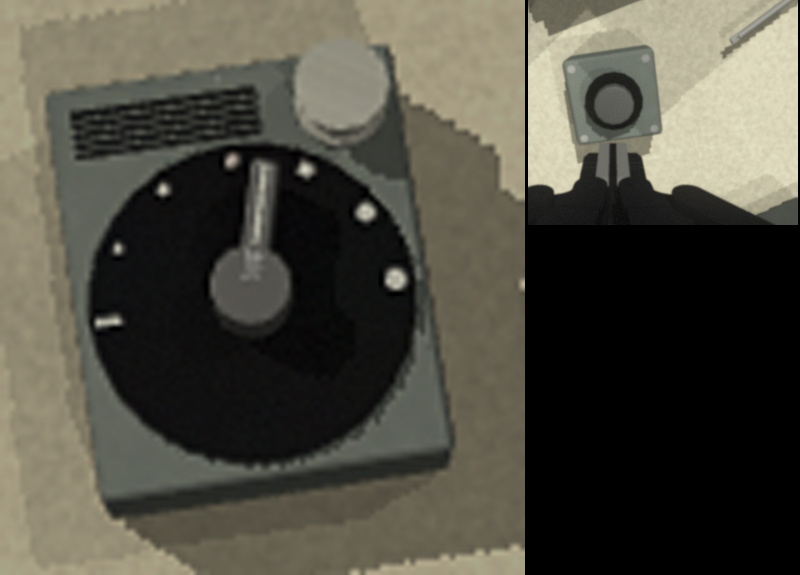

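In the top view the lever end is at crop (264,160), between dot 3 (232,160) and dot 4 (306,169). It's balanced near half way and hasn't clicked home. I'll measure the angle and then give it a small nudge.

Run:
```python
from plan import *
p_,d=cam('top')
c2=np.array([.54954,.02289])
for u,v in((264,162),(262,190),(258,240)):
    t=world('top',250+(u-2)/5,165+(v-2)/5,z=.096)[:2]-c2;print(t,.16323+np.pi/2-np.arctan2(t[1],t[0]))
# lever top from depth
i=ctrl.camera_info('top');K=np.array(i['K']);T=np.linalg.inv(np.array(i['camera_from_world']))
v,u=np.mgrid[:480,:640];P=(np.linalg.inv(K)@np.stack([u.ravel(),v.ravel(),np.ones(u.size)])*d.ravel()).T@T[:3,:3].T+T[:3,3]
q=P[:,:2]-c2;r=np.hypot(*q.T);m=(r>.025)&(r<.056)&(P[:,2]>.086)&(P[:,2]<.11)
g=q[m].mean(0);print(m.sum(),g,.16323+np.pi/2-np.arctan2(g[1],g[0]))
```

```text
7.4 [0.49333415 0.29229282 0.15919649] yaw 1.2079892165211958 -0.0008743830238812384 [ 0.13798852  0.35554043 -0.26759748] [ 0.36  0.14  1.89 -0.    1.11  0.72]
[ 0.05129476 -0.00453363] 1.8221810709551063
[ 0.03938023 -0.00393498] 1.8336183715229877
[ 0.01821002 -0.00269562] 1.8809883857306964
77 [ 0.03860003 -0.00379841] 1.8321149280283462
```

It's exactly half way at 1.833, held there by friction. I'll go back and nudge it on a couple of millimetres.

```bash
python3 -m inch '[{"slide":[-19.6,17.0,0],"turn":0,"grip":0},{"slide":[-19.6,17.0,0],"turn":0,"grip":0},{"slide":[-19.6,17.0,0],"turn":0,"grip":0},{"slide":[-19.6,17.0,0],"turn":0,"grip":0},{"slide":[-19.6,17.0,0],"turn":0,"grip":0},{"slide":[-19.6,17.0,0],"turn":0,"grip":0},{"slide":[-19.6,17.0,0],"turn":0,"grip":0},{"slide":[-19.6,17.0,4],"turn":0,"grip":0},{"slide":[-19.6,17.0,8],"turn":0,"grip":0},{"slide":[-20.2,17.1,8],"turn":0,"grip":0},{"slide":[-20.6,17.2,8],"turn":0,"grip":0},{"slide":[-20.6,17.2,8],"turn":0,"grip":0}]'| egrep 'pos|force'
python3 -m inch '[{"slide":[-0.1,0.05,0],"turn":0,"grip":0},{"slide":[-0.2,0.1,0],"turn":0,"grip":0},{"slide":[-0.2,0.1,0],"turn":0,"grip":0}]'| egrep 'pos|force'
python3 -m inch '[{"slide":[-0.1,0.05,0],"turn":0,"grip":0},{"slide":[-0.1,0.05,0],"turn":0,"grip":0}]'| egrep 'pos|force'
python3 - <<'E'
from plan import *
w,_=cam('wrist');cv2.imwrite('pics/w6.png',cv2.resize(w[200:400,240:560,::-1],None,fx=2,fy=2))
E
```

```text
eef_pos: [0.5822, 0.039, 0.0819]
contact_force: [-0.1, -1.7, 0.2]
finger_force: 0.0
eef_pos: [0.5817, 0.0369, 0.0806]
contact_force: [-0.2, 0.0, 0.3]
finger_force: 0.0
eef_pos: [0.5812, 0.0359, 0.0795]
contact_force: [-0.3, -0.5, 0.1]
finger_force: 0.0
9.15 [0.5811797  0.03585463 0.07950203] yaw 1.2077895244485508 0.0036618331350740194 [-0.30487725 -0.46185269  0.07348628] [-0.11  0.26  1.91 -0.    0.97  0.25]
```

View pics/w6.png

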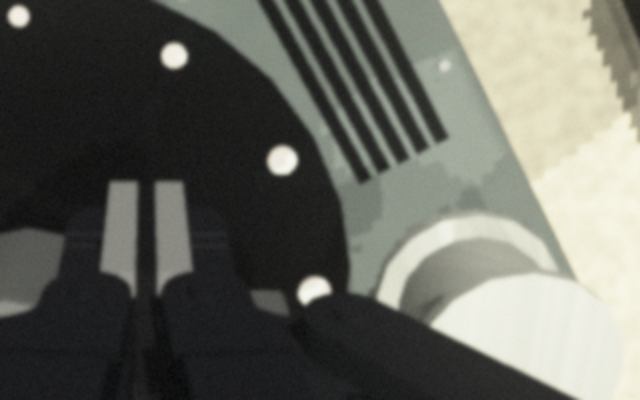

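The lever has moved away from the finger and only its end shows, at (272,300), next to dot 4. I'll back off above the button again and measure its angle.

```bash
python3 -m inch '[{"slide":[0.8,-0.2,0],"turn":0,"grip":0},{"slide":[0.8,-0.2,-4],"turn":0,"grip":0},{"slide":[0.8,-0.2,-8],"turn":0,"grip":0},{"slide":[20.9,-17.3,-8],"turn":0,"grip":0},{"slide":[20.9,-17.3,-8],"turn":0,"grip":0},{"slide":[20.9,-17.3,-8],"turn":0,"grip":0},{"slide":[20.9,-17.3,-8],"turn":0,"grip":0},{"slide":[20.9,-17.3,-8],"turn":0,"grip":0},{"slide":[20.9,-17.3,-8],"turn":0,"grip":0},{"slide":[20.9,-17.3,-8],"turn":0,"grip":0},{"slide":[20.9,-17.3,-8],"turn":0,"grip":0}]' | egrep 'pos|force'
cat > lev.py <<'E'
from plan import *
p_,d=cam('top');c2=np.array([.54954,.02289])
i=ctrl.camera_info('top');K=np.array(i['K']);T=np.linalg.inv(np.array(i['camera_from_world']))
v,u=np.mgrid[:480,:640];P=(np.linalg.inv(K)@np.stack([u.ravel(),v.ravel(),np.ones(u.size)])*d.ravel()).T@T[:3,:3].T+T[:3,3]
q=P[:,:2]-c2;r=np.hypot(*q.T);m=(r>.025)&(r<.056)&(P[:,2]>.086)&(P[:,2]<.11)
g=q[m].mean(0);print(m.sum(),g,'sel',.16323+np.pi/2-np.arctan2(g[1],g[0]))
print('btn',slide(np.array([.494,.2925]),.062))
E
python3 lev.py
```

```text
eef_pos: [0.4938, 0.2923, 0.1592]
contact_force: [-0.0, -0.5, -0.8]
finger_force: 0.0
10.3 [0.49380764 0.2922567  0.15917644] yaw 1.2081848811227394 0.00255237165113154 [-0.04201482 -0.53288285 -0.81502481] [ 0.36  0.14  1.89 -0.    1.11  0.72]
80 [ 0.03557901 -0.01390265] sel 2.1065368522710752
btn [0.04 0.01 9.72]
```

The selector is at about 2.10, which is dot 4. Now I'll press the button straight down and watch the force.

```bash
python3 -m inch '[{"slide":[0,0,5],"turn":0,"grip":0},{"slide":[0,0,8.5],"turn":0,"grip":0},{"slide":[0,0,9.3],"turn":0,"grip":0},{"slide":[0,0,9.6],"turn":0,"grip":0},{"slide":[0,0,9.9],"turn":0,"grip":0},{"slide":[0,0,10.1],"turn":0,"grip":0},{"slide":[0,0,10.1],"turn":0,"grip":0}]' | egrep 'pos|force'
for i in 1 2; do python3 -m inch '[{"slide":[0,0,0.15],"turn":0,"grip":0},{"slide":[0,0,0.15],"turn":0,"grip":0}]' | egrep 'pos|force'; done
```

```text
eef_pos: [0.4954, 0.293, 0.0604]
contact_force: [0.6, -1.2, 2.1]
finger_force: 1.1
eef_pos: [0.4952, 0.2932, 0.0583]
contact_force: [1.4, -0.7, 3.6]
finger_force: 1.7
eef_pos: [0.4951, 0.2932, 0.0564]
contact_force: [3.4, -0.8, 4.3]
finger_force: 2.3
```

```bash
for i in 1 2; do python3 -m inch '[{"slide":[0,0,0.15],"turn":0,"grip":0},{"slide":[0,0,0.15],"turn":0,"grip":0}]' | egrep 'pos|force'; done
```

```text
eef_pos: [0.4951, 0.2932, 0.056]
contact_force: [0.0, -2.7, 10.6]
finger_force: 5.3
eef_pos: [0.4952, 0.2932, 0.0558]
contact_force: [-2.0, -3.0, 17.7]
finger_force: 8.7
```

The button hit its stop: force rose from 5 N to 18 N with no further travel. I'll let it up and retreat.

```bash
python3 -m inch '[{"slide":[0,0,-0.6],"turn":0,"grip":0},{"slide":[0,0,-1.2],"turn":0,"grip":0},{"slide":[0,0,-4],"turn":0,"grip":0},{"slide":[0,0,-9],"turn":0,"grip":0},{"slide":[0,0,-13],"turn":0,"grip":0},{"slide":[0,0,-13],"turn":0,"grip":0},{"slide":[0,0,-13],"turn":0,"grip":0}]' | egrep 'time|pos|force'
python3 lev.py
python3 - <<'E'
from h import *
cv2.imwrite('pics/end.png',cam('scene')[0][:,:,::-1])
E
```

```text
time: 12.55
eef_pos: [0.4927, 0.2929, 0.1822]
contact_force: [-0.4, -0.5, -1.3]
finger_force: 0.0
12.55 [0.49274668 0.29290622 0.18218332] yaw 1.2080263250705405 -0.0006161553216601 [-0.37787391 -0.46879579 -1.26826254] [0.36 0.11 1.87 0.   1.16 0.72]
81 [ 0.0356552  -0.01398101] sel 2.1077187163697055
btn [1.000e-02 1.500e-01 1.202e+01]
```

View pics/end.png

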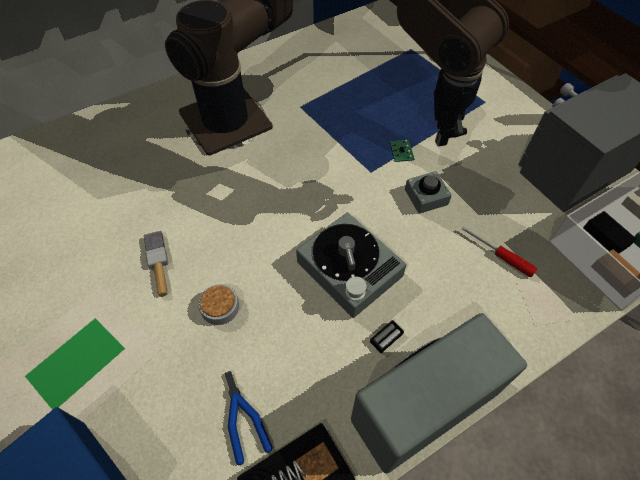

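The scene view shows the lever (348,250) at dot 4, the button up (430,185), the gripper clear of everything, and all the loose items in place.

```bash
python3 -c "
from plant import ctrl
print(ctrl.sign_off())"
```

```text
the job is handed in; nothing more can be done
None
```

The selector rests at speed four (measured 2.11 rad, dot 4 is 2.094), the start button was pressed to its stop and came back up, nothing else was moved, and the job is handed in.

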